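# Put the test-bench parts back into their stock bins

### The arm

A 7-joint arm with a two-finger parallel gripper is mounted at the origin on the work surface. World frame = base frame: x ahead of the robot, y to its left, z up, the work surface at z = 0. Lengths are in m, angles in rad, forces in N, time in s.
With the tool pointing down it reaches from about 0.425 to 0.95 m from the base axis. Payload 4.7 kg.
Tool frame: the origin (TCP) lies between the finger pads; the fingertips stand 14 mm ahead of it and the grasp point (between the pads) lies 5 mm behind it; z points along the fingers, y is the line along which they close (so a half turn about z gives the same grasp; the last joint's range is limited). The gripper opens to 87 mm and grips with 3 to 60 N. Pads are 19 mm wide; open, the fingers measure 117 mm over their backs; the gripper's body (75 mm by 190 mm) begins 51 mm behind the grasp point.
Start: joints at [-1.344, 0.469, -0.049, 1.532, 0.024, 1.141, -0.082], TCP at [0.171, 0.653, 0.237] pointing down, gripper open.
Joint ranges: [-2.59, 2.59], [-0.33, 1.99], [-1.39, 1.29], [0.1, 2.45], [-1.04, 4.18], [0.21, 1.99], [-2.66, 2.66]. Speed limits (rad/s): [2.57, 2.57, 3.14, 3.14, 3.14, 3.14, 3.14].

### API

Orientations are given as a unit quaternion [w, x, y, z].
In Python, from station import * gives the robot as it stands.
- The arm moves only by the tool servo_tool, never from a script. Its argument "rows" is a list of rows, each an object of numbers: "tx", "ty", "tz": the shift along the tool's x, y, z in m; "twist": the turn about the tool's z in degrees; "claw": the finger opening in m, from 0 to 0.087. A call has 1 to 10 rows; each row shifts and turns the commanded pose from where the row before left it, along the tool's axes as they then stand; what a row does not reach is not made up. A row lasts 1/12 s, in which the tool goes at most 41.7 mm and 7.16 degrees, less where a joint would pass 70% of its speed; a pose out of reach is approached as far as the arm can. A call with a gripper value outside its range is refused whole. The fingers move at their own pace and stop on an object; "force" is the grip in N (left out, the last holds). Time passes only in rows, so rows that do not move let the fingers close. It gives the time, the measured TCP pose, the force, the opening and the grip force at its end, in the units of the state.
- get_state(): the state, without advancing time (a new reading comes with each control period).
- camera(name): name is "scene" or "top" or "wrist"; returns the picture (420x560x3 uint8, red, green, blue); there is no depth.
- get_calibration(name): a dict with "vertical_fov" (degrees; the focal length in pixels is half the picture's height over the tangent of half this angle, whatever the lens; pixels are square), "cx", "cy" (the principal point, pixels), "R" (3x3) and "t" (3): a world point X has camera coordinates R X + t. Camera axes: x right, y down, z forward; pixel columns grow to the right and rows downward; lengths in m; the calibration is good to about 2 mm. The wrist camera is an equidistant fisheye: a pixel r from the principal point sees the ray r / f radians off the axis. A picture is of the moment at which its call begins: read the wrist's pose just before it. get_calibration takes no time and is no camera call; for the wrist camera it gives the pose at the moment of the call.
- sign_off(): hands the job in; it is judged then, once.
The state is a dict: "time_s": time; "joints": joint angles; "joint_vel": joint speeds; "effort": joint torques, N m; "tcp_pos": TCP position; "tool_rot": TCP orientation; "force": force on the tool from outside, world axes, zero at the start; "moment": the same for the moment, N m; "opening": opening from 0.0 (shut) to 1.0 (fully open); "gripper_force": force on a finger pad.
Only numpy, scipy, OpenCV 4.12 (cv2) and the standard library are available. Lean on these libraries where they do the work, as an engineer would, in place of code of your own. Each camera call takes 0.05 s, during which the arm holds its last target. There are 200 camera calls.

### The job

Put the four loose parts on the bench away: the plain blue attenuator, the heat sink and the green ring core each into the black bin that already holds its kind, and the attenuator with the red band, which failed its test, into the red reject bin. Set each one down, do not drop it, so that it ends lying flat on the bin's floor with nothing under it, the heat sink with its fins up. Leave the screwdriver and the cutters where they lie.

Things in the scene. Friction and masses are not known exactly. Their poses are not given: they have to be found in the camera images.
- attenuator_good: Loose in-line coaxial attenuator lying on the bench: blue 20 by 20 by 36 mm block with a round silver threaded connector, 16 mm across and 12 mm long, at each end (60 mm long in all), no band. About 60 g. Origin at its centre, 10 mm above what it lies on; its x axis runs along its length, z up at the start (any of the four long faces may lie down).
- attenuator_failed: Loose in-line coaxial attenuator lying on the bench: blue 20 by 20 by 36 mm block with a round silver threaded connector, 16 mm across and 12 mm long, at each end (60 mm long in all); a red band 14 mm wide round its middle marks it as failed. About 60 g. Origin at its centre, 10 mm above what it lies on; its x axis runs along its length, z up at the start (any of the four long faces may lie down).
- heatsink: Loose bare aluminium heat sink, 36 mm long (x, along its fins) by 28 mm wide (y) by 20 mm high, six fins standing up. About 35 g. Origin at the centre of its underside, z up.
- core: Loose green ring (toroidal core) lying flat, 36 mm outside diameter, 20 mm hole, 14 mm high. About 40 g. Origin at the centre of the ring, 7 mm above what it lies on; z is the ring's axis.
- bin_attenuators: Fixed open black stock bin, outside 146 deep (x) by 106 wide (y) mm, walls and floor 3 mm. Origin under its middle, z up; floor top at z 3 mm. Low 22 mm lip at its -x end (towards the robot, within 10 degrees); side and back walls 50 mm. Two plain blue attenuators lie across it as fixed stock, at its rear (up to 20 mm high); floor free from x -70 to +20 mm, 100 mm wide.
- bin_heatsinks: Fixed open black stock bin, outside 146 deep (x) by 106 wide (y) mm, walls and floor 3 mm. Origin under its middle, z up; floor top at z 3 mm. Low 22 mm lip at its -x end (towards the robot, within 10 degrees); side and back walls 50 mm. Two aluminium heat sinks stand in it as fixed stock, at its rear (up to 20 mm high); floor free from x -70 to +25 mm, 100 mm wide.
- bin_cores: Fixed open black stock bin, outside 146 deep (x) by 106 wide (y) mm, walls and floor 3 mm. Origin under its middle, z up; floor top at z 3 mm. Low 22 mm lip at its -x end (towards the robot, within 10 degrees); side and back walls 50 mm. Two green ring cores lie in it as fixed stock, at its rear (up to 14 mm high); floor free from x -70 to +28 mm, 100 mm wide.
- bin_reject: Fixed open red stock bin, outside 146 deep (x) by 106 wide (y) mm, walls and floor 3 mm. Origin under its middle, z up; floor top at z 3 mm. Low 22 mm lip at its -x end (towards the robot, within 10 degrees); side and back walls 50 mm. The reject bin: one red-banded attenuator lies across it as fixed stock, at its rear (up to 20 mm high); floor free from x -70 to +40 mm, 100 mm wide.
- screwdriver: Bystander: loose yellow-handled screwdriver, about 170 mm long, lying on the bench to the left of the parts (+y). To be left alone.
- cutters: Bystander: loose side cutters with one blue and one black handle, about 160 mm long, 40 mm wide, 12 mm high, lying on the bench to the right of the parts (-y). To be left alone.
Not all that is in view belongs to the job. What is shaped like the bin_attenuators but pink is not meant. What is shaped like the attenuator_failed but yellow is not meant.

How it is judged:
By the outcome, as a careful person would: the job done as asked, in the order asked, and still so for the second after the job is handed in, with the robot touching nothing.
It also fails if it takes over 115 s, if anything falls off the work surface, if the arm or the gripper's body presses on something with over 40 N, if the wrist force passes 120 N, or if a joint passes its speed limit or range.

## Working session

There is one attempt and no reset: what is moved stays moved. The work goes in short steps, Python scripts to look and compute and a tool call to move; the robot and the scene stay as the last step left them, time stands still between calls to the robot, and variables do not carry over. Pictures are saved under pics/ and viewed, at most 14 in all, crops included, and the job is handed in when it is done.

Besides the shell and the picture viewer there is one more tool, called after "Request:" as name([rows], argument=value, ...), one row to a line, values as JSON. servo_tool: Moves the arm, as the interface text tells. Its arguments: {"type":"object","properties":{"rows":{"type":"array","items":{"type":"object","properties":{"tx":{"type":"number"},"ty":{"type":"number"},"tz":{"type":"number"},"twist":{"type":"number"},"claw":{"type":"number"}}}},"force":{"type":"number"}},"required":["rows"]}

```bash
mkdir -p pics; cat > h.py <<'E'
from station import *
import numpy as np, cv2
def grab(n,f):
    c=get_calibration(n); im=np.array(camera(n)); cv2.imwrite(f'pics/{f}.png',cv2.cvtColor(im,cv2.COLOR_RGB2BGR)); np.savez(f'pics/{f}.npz',im=im,R=c['R'],t=c['t'],fov=c['vertical_fov'],cx=c['cx'],cy=c['cy'],fish=(n=='wrist')); return im,c
def load(f): return np.load(f'pics/{f}.npz')
def pix2w(c,uv,z):
    f=210/np.tan(np.radians(float(c['fov'])/2)); d=np.array([uv[0]-float(c['cx']),uv[1]-float(c['cy'])])
    if c['fish']:
        r=np.hypot(*d)+1e-9; a=r/f; ray=np.array([*(d/r*np.sin(a)),np.cos(a)])
    else: ray=np.array([*(d/f),1])
    R=c['R'];o=-R.T@c['t'];w=R.T@ray
    return o+w*(z-o[2])/w[2]
E
python3 - <<'E'
from h import *
s=get_state();print(s['time_s'],s['tcp_pos'],s['tool_rot'],s['opening'])
for n in('top','scene'):
    im,c=grab(n,n+'0');print(n,c)
a=cv2.imread('pics/top0.png');cv2.imwrite('pics/top0b.png',cv2.resize(a,(800,600),interpolation=cv2.INTER_CUBIC))
E
```

```text
0.0 [0.17062667 0.65249007 0.23546975] [-1.05924671e-04  1.27527117e-01  9.91834592e-01 -9.82251251e-04] 1.000725946135846
top {'vertical_fov': 55.62067576416096, 'cx': 278.29972187556353, 'cy': 200.99334508826408, 'R': array([[-0.00949008, -0.99990119,  0.01037078],
       [-0.9920054 ,  0.00810897, -0.12593464],
       [ 0.1258381 , -0.011483  , -0.99198433]]), 't': array([-0.13437562,  0.48671416,  1.06725575])}
scene {'vertical_fov': 55.43218551101481, 'cx': 271.8744580870195, 'cy': 212.46521220065338, 'R': array([[-0.77312131,  0.63420728, -0.00803567],
       [ 0.4704471 ,  0.56490238, -0.6779121 ],
       [-0.42539742, -0.52788865, -0.73509905]]), 't': array([ 0.45207272, -0.1260739 ,  1.28640735])}
```

View pics/top0b.png

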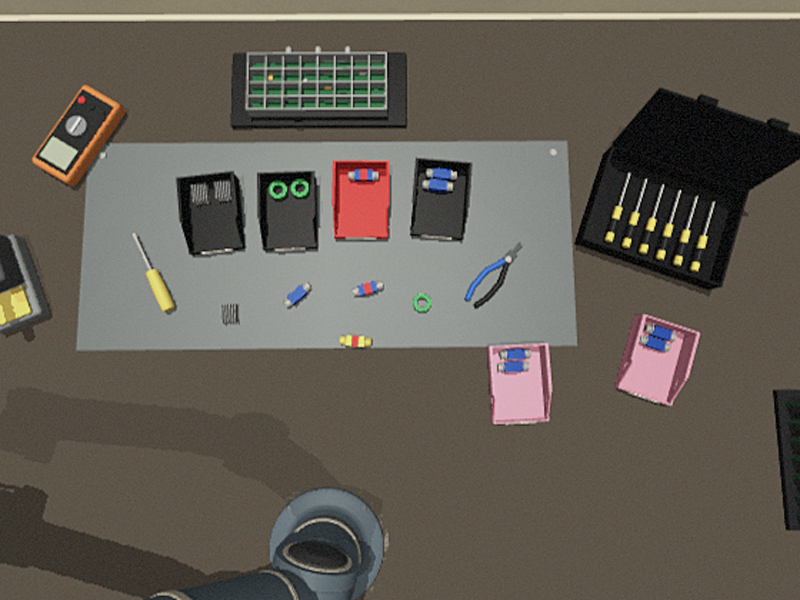

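View pics/scene0.png

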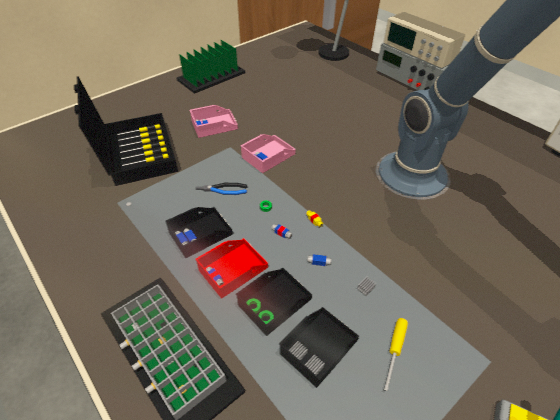

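The top view (800x600) shows, left to right:
- **Loose parts:** heat sink (230,314), plain blue attenuator (298,294), red-banded attenuator (368,288), green core (422,303).
- **Bins:** heat sinks (210,213), cores (288,211), red reject (362,201), attenuators (441,200).
- **Not meant:** the yellow attenuator (355,341) and the pink bins (520,385) and (657,360), because of their colour.

I'll measure by colour masks and confirm in one enlarged crop.

```bash
python3 - <<'E'
from h import *
c=load('top0');im=c['im']
hsv=cv2.cvtColor(im,cv2.COLOR_RGB2HSV)
cr=cv2.cvtColor(im[95:245,110:350],cv2.COLOR_RGB2BGR)
cv2.imwrite('pics/crop1.png',cv2.resize(cr,(800,500),interpolation=cv2.INTER_CUBIC))
def big(mask,x0,x1,y0,y1,z,n):
    m=np.zeros(mask.shape,np.uint8);m[y0:y1,x0:x1]=mask[y0:y1,x0:x1]*255
    ys,xs=np.nonzero(m)
    P=np.array([pix2w(c,p,z)[:2] for p in zip(xs,ys)]).astype(np.float32)
    r=cv2.minAreaRect(P);mu=P.mean(0);w,v=np.linalg.eigh(np.cov((P-mu).T))
    print(n,len(xs),mu.round(4),'ax',np.degrees(np.arctan2(v[1,1],v[0,1])).round(1),'rect',np.round(r[0],4),np.round(r[1],4),round(r[2],1), 'sd',np.sqrt(w).round(4))
H,S,V=[hsv[...,i].astype(int) for i in range(3)]
bench=np.median(im[195:240,170:190].reshape(-1,3),0)
diff=np.abs(im.astype(int)-bench).max(2)
blue=(H>100)&(H<130)&(S>120)
red=((H<8)|(H>172))&(S>120)
big(blue,198,220,195,218,.015,'good')
big(blue|red,245,270,193,212,.015,'failed')
big(diff>20,245,270,193,212,.012,'failed all')
big(diff>20,198,220,195,218,.012,'good all')
big((H>45)&(H<80)&(S>100),285,305,200,222,.012,'core')
big(diff>20,152,170,208,230,.01,'hs')
# bins: dark mask
for n,(x0,x1) in dict(hs=(118,175),cores=(176,228),att=(283,335)).items():
    m=np.zeros(V.shape,np.uint8);m[105:185,x0:x1]=(V[105:185,x0:x1]<60)*255
    cs=max(cv2.findContours(m,0,2)[0],key=cv2.contourArea);print(n,cv2.approxPolyDP(cs,3,True)[:,0].tolist())
m=np.zeros(V.shape,np.uint8);m[105:175,228:278]=red[105:175,228:278]*255
cs=max(cv2.findContours(m,0,2)[0],key=cv2.contourArea);print('rej',cv2.approxPolyDP(cs,3,True)[:,0].tolist())
E
```

```text
good 93 [0.4748 0.0592] ax 130.5 rect [0.4746 0.059 ] [0.0209 0.0336] 40.9 sd [0.0062 0.01  ]
failed 79 [ 0.4865 -0.0796] ax 107.6 rect [ 0.4863 -0.0793] [0.0212 0.0332] 13.7 sd [0.0062 0.0102]
failed all 175 [ 0.4856 -0.0803] ax 103.2 rect [ 0.4859 -0.0807] [0.0288 0.0604] 9.1 sd [0.0075 0.0156]
good all 182 [0.4738 0.0577] ax 131.7 rect [0.4743 0.0577] [0.0286 0.0644] 40.8 sd [0.0075 0.0163]
core 87 [ 0.4577 -0.185 ] ax 71.8 rect [ 0.4566 -0.1854] [0.0337 0.0338] 89.5 sd [0.0102 0.0104]
hs 156 [0.4375 0.1895] ax -161.3 rect [0.4382 0.1893] [0.0443 0.0329] 5.9 sd [0.0098 0.0122]
hs [[161, 120], [124, 125], [126, 154], [135, 178], [171, 173], [166, 125], [163, 122], [164, 128], [161, 127]]
cores [[217, 120], [180, 122], [184, 174], [191, 174], [186, 173], [188, 128], [200, 128], [200, 136], [190, 138], [197, 141], [202, 129], [212, 124], [216, 134], [206, 138], [214, 139]]
att [[291, 111], [287, 164], [296, 163], [290, 164], [288, 160], [292, 124], [301, 124], [297, 118], [307, 116], [320, 120], [319, 126], [311, 125], [318, 127], [324, 123], [323, 165], [313, 165], [322, 168], [328, 114]]
rej [[233, 112], [234, 166], [271, 166], [272, 113]]
```

View pics/crop1.png

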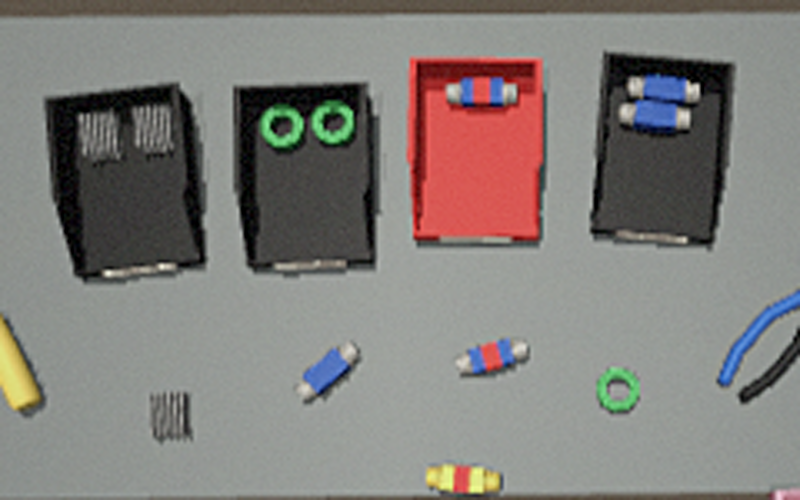

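The crop confirms the loose parts: heat sink (171,416), plain attenuator (328,372), red-banded attenuator (493,356), core (618,390). The yellow one at (463,478) is not meant. Next I work out the bin poses from the front-bottom and rear-top corners.

```bash
python3 - <<'E'
from h import *
c=load('top0')
B=dict(hs=[(78,280),(205,265),(45,98),(178,85)],cores=[(250,272),(376,265),(235,88),(368,86)],rej=[(415,244),(543,243),(410,60),(542,60)],att=[(592,238),(713,247),(605,52),(734,66)])
for n,q in B.items():
    P=[pix2w(c,(110+u*.3,95+v*.3),z)[:2] for (u,v),z in zip(q,(0,0,.05,.05))]
    fl,fr,rl,rr=P;d=(rl+rr-fl-fr)/2;w=(fl+rl-fr-rr)/2
    print(n,np.round(P,3).tolist(),'ctr',np.mean(P,0).round(4),'yaw',np.degrees(np.arctan2(d[1],d[0])).round(1),np.degrees(np.arctan2(-w[0],w[1])).round(1),'size',np.linalg.norm(d).round(3),np.linalg.norm(w).round(3))
# heat sink fin direction via grey gradient structure tensor
w=get_calibration('wrist');s=get_state();print('wrist cam',-w['R'].T@w['t'],s['tcp_pos'],w['vertical_fov'])
from scipy.spatial.transform import Rotation as Ro
q=np.array(s['tool_rot']);print(Ro.from_quat(q[[1,2,3,0]]).as_matrix().round(3))
E
```

```text
hs [[0.556, 0.273], [0.568, 0.165], [0.7, 0.288], [0.711, 0.178]] ctr [0.6339 0.2262] yaw 5.6 6.0 size 0.144 0.109
cores [[0.562, 0.127], [0.567, 0.019], [0.708, 0.131], [0.709, 0.02]] ctr [0.6366 0.0742] yaw 1.1 1.7 size 0.144 0.109
rej [[0.585, -0.014], [0.585, -0.124], [0.731, -0.015], [0.731, -0.125]] ctr [ 0.6582 -0.0696] yaw -0.1 -0.1 size 0.146 0.11
att [[0.589, -0.167], [0.581, -0.271], [0.737, -0.178], [0.725, -0.286]] ctr [ 0.6581 -0.2253] yaw -5.1 -5.8 size 0.147 0.107
wrist cam [0.08837231 0.67374898 0.3834774 ] [0.17062324 0.65253359 0.23557801] 65.70646984690485
[[-0.967  0.253 -0.   ]
 [ 0.253  0.967 -0.002]
 [-0.    -0.002 -1.   ]]
```

Bin sizes come out at about 146 x 108 mm, so the poses are consistent. I'm heading for the plain attenuator first.

Request:
servo_tool([
  {"tx":-0.027,"ty":-0.0303,"claw":0.06},
  {"tx":-0.027,"ty":-0.0303},
  {"tx":-0.027,"ty":-0.0303},
  {"tx":-0.027,"ty":-0.0303},
  {"tx":-0.027,"ty":-0.0303},
  {"tx":-0.027,"ty":-0.0303},
  {"tx":-0.027,"ty":-0.0303},
  {"tx":-0.027,"ty":-0.0303},
  {"tx":-0.027,"ty":-0.0303},
  {"tx":-0.027,"ty":-0.0303},
])

```text
invalid input at $.rows[0]: expected keys tx, ty, tz, twist, claw
```

Request:
servo_tool([
  {"tx":-0.027,"ty":-0.0303},
  {"tx":-0.027,"ty":-0.0303},
  {"tx":-0.027,"ty":-0.0303},
  {"tx":-0.027,"ty":-0.0303},
  {"tx":-0.027,"ty":-0.0303},
  {"tx":-0.027,"ty":-0.0303},
  {"tx":-0.012,"ty":-0.014},
  {"twist":7},
  {"twist":7},
  {"twist":7},
])

```text
invalid input at $.rows[0]: expected keys tx, ty, tz, twist, claw
```

Request:
servo_tool([
  {"twist":7},
  {"twist":6.6},
  {"tz":0.035},
  {"tz":0.035},
  {"tz":0.03},
  {},
  {},
])

```text
invalid input at $.rows[0]: expected keys tx, ty, tz, twist, claw
```

```bash
cat >> h.py <<'E'
from scipy.spatial.transform import Rotation as Ro
def rel(x,y,z,ang=None):
    "tool-frame shift from the measured pose to (x,y,z), and the twist to bring the closing line to ang (deg, mod 180)"
    s=get_state();q=np.array(s['tool_rot']);M=Ro.from_quat(q[[1,2,3,0]]).as_matrix()
    a=np.degrees(np.arctan2(M[1,1],M[0,1]));d=M.T@(np.array([x,y,z])-s['tcp_pos'])
    print('t',round(s['time_s'],2),'tcp',np.round(s['tcp_pos'],4),'yaw',a.round(1),'shift mm',(d*1000).round(1),'twist',None if ang is None else round((a-ang+90)%180-90,1),'tilt',np.degrees(np.arccos(-M[2,2])).round(1),'open',round(s['opening']*.087,4),'gf',np.round(s['gripper_force'],1),'F',np.round(s['force'],1),'j7',np.round(s['joints'][6],2))
E
python3 - <<'E'
from h import *
rel(.4745,.058,.017,41)
im,c=grab('wrist','w1')
E
```

```text
t 0.1 tcp [0.1706 0.6525 0.2356] yaw 75.3 shift mm [-444.4 -497.9  219.5] twist 34.3 tilt 0.1 open 0.0869 gf 0.0 F [0.8 0.1 0.3] j7 -0.08
```

View pics/w1.png

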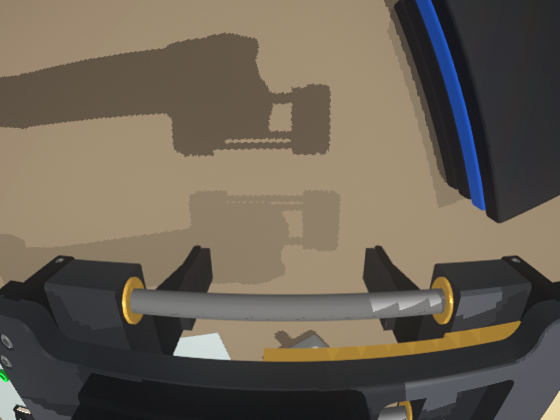

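Every row needs all the keys, so nothing has moved. The wrist picture shows only the fingers at about (190,290) and (385,290), above bare table. I'll resend with full rows.

Request:
servo_tool([
  {"tx":-0.027,"ty":-0.0303,"tz":0,"twist":0,"claw":0.06},
  {"tx":-0.027,"ty":-0.0303,"tz":0,"twist":0,"claw":0.06},
  {"tx":-0.027,"ty":-0.0303,"tz":0,"twist":0,"claw":0.06},
  {"tx":-0.027,"ty":-0.0303,"tz":0,"twist":0,"claw":0.06},
  {"tx":-0.027,"ty":-0.0303,"tz":0,"twist":0,"claw":0.06},
  {"tx":-0.027,"ty":-0.0303,"tz":0,"twist":0,"claw":0.06},
  {"tx":-0.027,"ty":-0.0303,"tz":0,"twist":0,"claw":0.06},
  {"tx":-0.027,"ty":-0.0303,"tz":0,"twist":0,"claw":0.06},
])

```text
time_s: 0.82
tcp_pos: [0.3188, 0.3618, 0.2364]
tool_rot: [-0.0, 0.127, 0.992, 0.0]
force: [0.9, -0.3, -0.2]
opening: 0.696
gripper_force: 0.0
```

Request:
servo_tool([
  {"tx":-0.027,"ty":-0.0303,"tz":0,"twist":0,"claw":0.06},
  {"tx":-0.027,"ty":-0.0303,"tz":0,"twist":0,"claw":0.06},
  {"tx":-0.027,"ty":-0.0303,"tz":0,"twist":0,"claw":0.06},
  {"tx":-0.027,"ty":-0.0303,"tz":0,"twist":0,"claw":0.06},
  {"tx":-0.027,"ty":-0.0303,"tz":0,"twist":0,"claw":0.06},
  {"tx":-0.027,"ty":-0.0303,"tz":0,"twist":0,"claw":0.06},
  {"tx":-0.027,"ty":-0.0303,"tz":0,"twist":0,"claw":0.06},
  {"tx":-0.027,"ty":-0.0303,"tz":0,"twist":0,"claw":0.06},
  {"tx":-0.012,"ty":-0.014,"tz":0,"twist":0,"claw":0.06},
  {"tx":0,"ty":0,"tz":0,"twist":0,"claw":0.06},
])

```text
time_s: 1.65
tcp_pos: [0.4756, 0.053, 0.2367]
tool_rot: [0.001, 0.132, 0.991, -0.001]
force: [0.0, -1.4, 0.1]
opening: 0.688
gripper_force: 0.0
```

Request:
servo_tool([
  {"tx":0,"ty":0,"tz":0.025,"twist":7,"claw":0.06},
  {"tx":0,"ty":0,"tz":0.025,"twist":7,"claw":0.06},
  {"tx":0,"ty":0,"tz":0.025,"twist":7,"claw":0.06},
  {"tx":0,"ty":0,"tz":0.025,"twist":7,"claw":0.06},
  {"tx":0,"ty":0,"tz":0,"twist":6.5,"claw":0.06},
  {"tx":0,"ty":0,"tz":0,"twist":0,"claw":0.06},
  {"tx":0,"ty":0,"tz":0,"twist":0,"claw":0.06},
])

```text
time_s: 2.23
tcp_pos: [0.474, 0.0591, 0.1364]
tool_rot: [-0.0, 0.414, 0.91, -0.0]
force: [0.4, -0.3, -0.7]
opening: 0.69
gripper_force: 0.0
```

```bash
python3 - <<'E'
from h import *
rel(.4745,.058,.017,41)
im,c=grab('wrist','w2')
E
```

```text
t 2.23 tcp [0.474  0.0591 0.1364] yaw 41.1 shift mm [ -1.3  -0.3 119.4] twist 0.1 tilt 0.0 open 0.0601 gf 0.0 F [ 0.4 -0.3 -0.7] j7 0.68
```

View pics/w2.png

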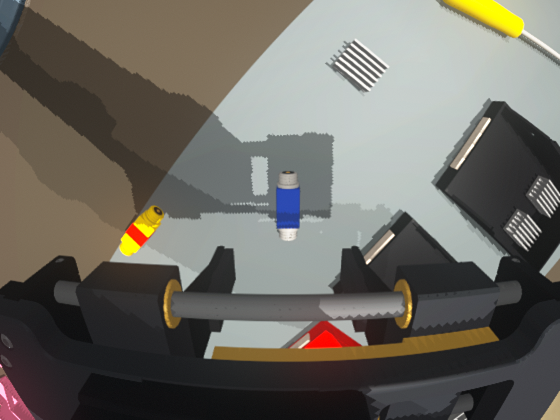

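The wrist view shows the plain attenuator at (288,207), in line with the fingers, and the heat sink, fins up, at (358,65). I'll check both by ray.

```bash
python3 - <<'E'
from h import *
c=load('w2');im=c['im'];hsv=cv2.cvtColor(im,cv2.COLOR_RGB2HSV);H,S,V=[hsv[...,i].astype(int) for i in range(3)]
m=np.zeros(H.shape,bool);m[150:250,250:330]=((H>100)&(H<130)&(S>120))[150:250,250:330]
ys,xs=np.nonzero(m);P=np.array([pix2w(c,p,.018)[:2] for p in zip(xs,ys)],np.float32);print('good',cv2.minAreaRect(P),P.mean(0))
for p in((352,40),(386,73),(364,92),(330,62)):print(pix2w(c,p,.02).round(4))
m=np.zeros(H.shape,bool);m[30:100,322:396]=((V>185)&(S<15))[30:100,322:396]
ys,xs=np.nonzero(m);P=np.array([pix2w(c,p,.02)[:2] for p in zip(xs,ys)],np.float32);print('hs',len(P),cv2.minAreaRect(P),P.mean(0))
# fin direction: structure tensor over the heat sink
g=cv2.GaussianBlur(cv2.cvtColor(im,cv2.COLOR_RGB2GRAY).astype(np.float32),(0,0),1)[48:82,342:374]
gx=cv2.Sobel(g,5,1,0);gy=cv2.Sobel(g,5,0,1);w,v=np.linalg.eigh([[ (gx*gx).sum(),(gx*gy).sum()],[(gx*gy).sum(),(gy*gy).sum()]])
f=v[:,0];a=pix2w(c,np.array([358,65])+8*f,.02)-pix2w(c,np.array([358,65])-8*f,.02);print('fin dir',np.degrees(np.arctan2(a[1],a[0])))
E
```

```text
good ((0.4727623760700226, 0.05922906845808029), (0.0196477472782135, 0.03531429544091225), 41.70795440673828) [0.47270212 0.05947586]
[0.4182 0.2006 0.02  ]
[0.4569 0.1999 0.02  ]
[0.4542 0.1747 0.02  ]
[0.4176 0.174  0.02  ]
hs 3987 ((0.4354477822780609, 0.19036012887954712), (0.06277124583721161, 0.06093689799308777), 42.66120529174805) [0.43594098 0.19005354]
fin dir -175.347072212502
```

Request:
servo_tool([
  {"tx":-0.001,"ty":0,"tz":0.04,"twist":0,"claw":0.06},
  {"tx":0,"ty":0,"tz":0.04,"twist":0,"claw":0.06},
  {"tx":0,"ty":0,"tz":0.025,"twist":0,"claw":0.06},
  {"tx":0,"ty":0,"tz":0.014,"twist":0,"claw":0.06},
  {"tx":0,"ty":0,"tz":0,"twist":0,"claw":0.06},
  {"tx":0,"ty":0,"tz":0,"twist":0,"claw":0.06},
])

```text
time_s: 2.78
tcp_pos: [0.4753, 0.0577, 0.0178]
tool_rot: [0.0, 0.415, 0.91, 0.0]
force: [0.7, -0.4, 0.9]
opening: 0.688
gripper_force: 0.0
```

Request:
servo_tool([
  {"tx":0,"ty":0,"tz":0,"twist":0,"claw":0.01},
  {"tx":0,"ty":0,"tz":0,"twist":0,"claw":0.01},
  {"tx":0,"ty":0,"tz":0,"twist":0,"claw":0.01},
  {"tx":0,"ty":0,"tz":0,"twist":0,"claw":0.01},
  {"tx":0,"ty":0,"tz":0,"twist":0,"claw":0.01},
  {"tx":0,"ty":0,"tz":0,"twist":0,"claw":0.01},
], force=20)

```text
time_s: 3.28
tcp_pos: [0.4749, 0.0575, 0.0178]
tool_rot: [0.0, 0.416, 0.909, 0.0]
force: [0.7, -0.5, 0.4]
opening: 0.323
gripper_force: 0.0
```

Request:
servo_tool([
  {"tx":0,"ty":0,"tz":-0.03,"twist":0,"claw":0.01},
  {"tx":0,"ty":0,"tz":-0.04,"twist":0,"claw":0.01},
  {"tx":0,"ty":0,"tz":-0.04,"twist":0,"claw":0.01},
  {"tx":0,"ty":0,"tz":-0.02,"twist":0,"claw":0.01},
  {"tx":0,"ty":0,"tz":0,"twist":0,"claw":0.01},
  {"tx":0,"ty":0,"tz":0,"twist":0,"claw":0.01},
])

```text
time_s: 3.78
tcp_pos: [0.4753, 0.0577, 0.1486]
tool_rot: [0.001, 0.416, 0.909, 0.001]
force: [0.2, 0.3, -1.0]
opening: 0.117
gripper_force: 0.0
```

```bash
python3 - <<'E'
from h import *
a=np.radians(-5.5);b=np.array([.6581,-.2253]);R=np.array([[np.cos(a),-np.sin(a)],[np.sin(a),np.cos(a)]])
p=b+R@[-.025,0];print(p)
rel(*p,.148,-5.5)
E
```

```text
[ 0.6332151  -0.22290386]
t 3.78 tcp [0.4753 0.0577 0.1486] yaw 40.9 shift mm [-315.5  -64.2    0.6] twist 46.4 tilt 0.2 open 0.0102 gf 0.0 F [ 0.2  0.3 -1. ] j7 0.67
```

The fingers close slowly (about 64 mm/s) and I lifted too early, so they missed. I'll open and look again.

Request:
servo_tool([
  {"tx":0,"ty":0,"tz":0,"twist":0,"claw":0.045},
  {"tx":0,"ty":0,"tz":0,"twist":0,"claw":0.045},
  {"tx":0,"ty":0,"tz":0,"twist":0,"claw":0.045},
  {"tx":0,"ty":0,"tz":0,"twist":0,"claw":0.045},
  {"tx":0,"ty":0,"tz":0,"twist":0,"claw":0.045},
  {"tx":0,"ty":0,"tz":0,"twist":0,"claw":0.045},
])

```text
time_s: 4.28
tcp_pos: [0.4745, 0.0573, 0.147]
tool_rot: [-0.0, 0.416, 0.909, -0.0]
force: [-1.3, -1.0, -0.7]
opening: 0.466
gripper_force: 0.0
```

```bash
cat >> h.py <<'E'
def blue(f,x0,x1,y0,y1,z=.018):
    c=load(f);hsv=cv2.cvtColor(c['im'],cv2.COLOR_RGB2HSV);H,S,V=[hsv[...,i].astype(int) for i in range(3)]
    m=np.zeros(H.shape,bool);m[y0:y1,x0:x1]=(((H>100)&(H<130)&(S>120))|(((H<8)|(H>172))&(S>120)))[y0:y1,x0:x1]
    ys,xs=np.nonzero(m);P=np.array([pix2w(c,p,z)[:2] for p in zip(xs,ys)],np.float32);print('blue px',xs.mean(),ys.mean(),np.round(P.mean(0),4),cv2.minAreaRect(P))
    return P.mean(0)
E
python3 - <<'E'
from h import *
grab('wrist','w3')
p=blue('w3',200,380,100,260);rel(*p,.017,41)
E
```

```text
blue px 288.487573964497 202.29112426035502 [0.4728 0.0592] ((0.4726092517375946, 0.05963090807199478), (0.019002098590135574, 0.03611873462796211), 40.376365661621094)
t 4.33 tcp [0.4746 0.0573 0.1472] yaw 40.8 shift mm [ 2.600e+00 -1.000e-01  1.302e+02] twist -0.2 tilt 0.0 open 0.0426 gf 0.0 F [0.9 0.1 0.3] j7 0.67
```

View pics/w3.png

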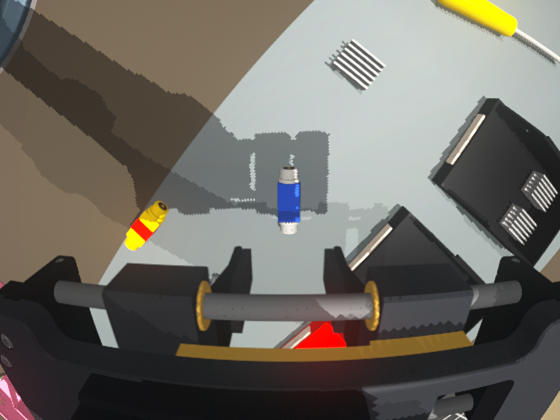

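The attenuator is undisturbed at (288,202). I'll go down and grip with enough rows this time.

Request:
servo_tool([
  {"tx":0.002,"ty":0,"tz":0.04,"twist":0,"claw":0.036},
  {"tx":0,"ty":0,"tz":0.04,"twist":0,"claw":0.036},
  {"tx":0,"ty":0,"tz":0.03,"twist":0,"claw":0.036},
  {"tx":0,"ty":0,"tz":0.02,"twist":0,"claw":0.036},
  {"tx":0,"ty":0,"tz":0,"twist":0,"claw":0.036},
  {"tx":0,"ty":0,"tz":0,"twist":0,"claw":0.01},
  {"tx":0,"ty":0,"tz":0,"twist":0,"claw":0.01},
  {"tx":0,"ty":0,"tz":0,"twist":0,"claw":0.01},
  {"tx":0,"ty":0,"tz":0,"twist":0,"claw":0.01},
  {"tx":0,"ty":0,"tz":0,"twist":0,"claw":0.01},
])

```text
time_s: 5.17
tcp_pos: [0.4735, 0.0591, 0.0178]
tool_rot: [0.0, 0.416, 0.909, 0.0]
force: [0.2, 0.7, -0.5]
opening: 0.228
gripper_force: 20.0
```

Request:
servo_tool([
  {"tx":0,"ty":0,"tz":0,"twist":0,"claw":0.01},
  {"tx":0,"ty":0,"tz":0,"twist":0,"claw":0.01},
], force=20)

```text
time_s: 5.33
tcp_pos: [0.4734, 0.0591, 0.0177]
tool_rot: [0.0, 0.416, 0.909, 0.0]
force: [-0.8, -0.2, 1.9]
opening: 0.229
gripper_force: 20.0
```

Request:
servo_tool([
  {"tx":0,"ty":0,"tz":-0.015,"twist":0,"claw":0.01},
  {"tx":0,"ty":0,"tz":-0.03,"twist":0,"claw":0.01},
  {"tx":0,"ty":0,"tz":-0.04,"twist":0,"claw":0.01},
  {"tx":0,"ty":0,"tz":-0.03,"twist":0,"claw":0.01},
  {"tx":0,"ty":0,"tz":-0.015,"twist":0,"claw":0.01},
])

```text
time_s: 5.75
tcp_pos: [0.4752, 0.059, 0.1511]
tool_rot: [0.002, 0.416, 0.909, 0.002]
force: [0.7, 0.3, -0.4]
opening: 0.231
gripper_force: 20.0
```

Request:
servo_tool([
  {"tx":-0.032,"ty":-0.0064,"tz":0,"twist":0,"claw":0.01},
  {"tx":-0.032,"ty":-0.0064,"tz":0,"twist":0,"claw":0.01},
  {"tx":-0.032,"ty":-0.0064,"tz":0,"twist":0,"claw":0.01},
  {"tx":-0.032,"ty":-0.0064,"tz":0,"twist":0,"claw":0.01},
  {"tx":-0.032,"ty":-0.0064,"tz":0,"twist":0,"claw":0.01},
  {"tx":-0.032,"ty":-0.0064,"tz":0,"twist":0,"claw":0.01},
  {"tx":-0.032,"ty":-0.0064,"tz":0,"twist":0,"claw":0.01},
  {"tx":-0.032,"ty":-0.0064,"tz":0,"twist":0,"claw":0.01},
  {"tx":-0.032,"ty":-0.0064,"tz":0,"twist":0,"claw":0.01},
  {"tx":-0.03,"ty":-0.0064,"tz":0,"twist":0,"claw":0.01},
])

```text
time_s: 6.58
tcp_pos: [0.6335, -0.225, 0.1472]
tool_rot: [-0.0, 0.416, 0.909, 0.0]
force: [1.3, -0.0, -0.8]
opening: 0.224
gripper_force: 20.0
```

Request:
servo_tool([
  {"tx":0,"ty":0,"tz":0,"twist":6.6,"claw":0.01},
  {"tx":0,"ty":0,"tz":0,"twist":6.6,"claw":0.01},
  {"tx":0,"ty":0,"tz":0,"twist":6.6,"claw":0.01},
  {"tx":0,"ty":0,"tz":0,"twist":6.6,"claw":0.01},
  {"tx":0,"ty":0,"tz":0,"twist":6.6,"claw":0.01},
  {"tx":0,"ty":0,"tz":0,"twist":6.6,"claw":0.01},
  {"tx":0,"ty":0,"tz":0,"twist":6.6,"claw":0.01},
  {"tx":0,"ty":0,"tz":0,"twist":0,"claw":0.01},
  {"tx":0,"ty":0,"tz":0,"twist":0,"claw":0.01},
])

```text
time_s: 7.33
tcp_pos: [0.6328, -0.2231, 0.1471]
tool_rot: [-0.0, 0.738, 0.675, -0.0]
force: [0.2, -0.2, -0.9]
opening: 0.23
gripper_force: 20.0
```

```bash
python3 - <<'E'
from h import *
rel(.6332,-.2229,.0205,-5.5)
grab('wrist','w4')
E
```

```text
t 7.33 tcp [ 0.6328 -0.2231  0.1471] yaw -5.2 shift mm [  0.2   0.4 126.6] twist 0.3 tilt 0.0 open 0.02 gf 20.0 F [ 0.2 -0.2 -0.9] j7 0.56
```

View pics/w4.png

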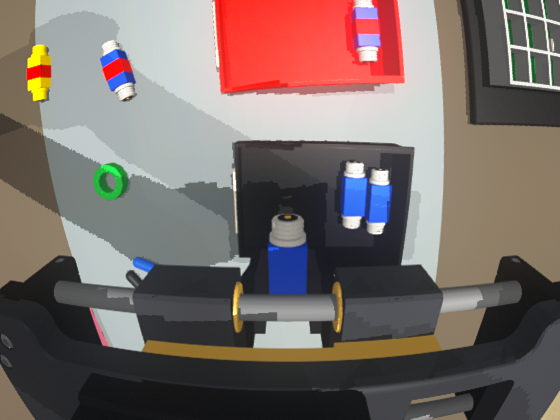

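Held attenuator at (288,250); the bin with stock at (365,195) is beside it, well aligned. I'll lower it, release and rise.

Request:
servo_tool([
  {"tx":0,"ty":0,"tz":0.025,"twist":0,"claw":0.01},
  {"tx":0,"ty":0,"tz":0.035,"twist":0,"claw":0.01},
  {"tx":0,"ty":0,"tz":0.03,"twist":0,"claw":0.01},
  {"tx":0,"ty":0,"tz":0.02,"twist":0,"claw":0.01},
  {"tx":0,"ty":0,"tz":0.01,"twist":0,"claw":0.01},
  {"tx":0,"ty":0,"tz":0.004,"twist":0,"claw":0.01},
  {"tx":0,"ty":0,"tz":0.0015,"twist":0,"claw":0.01},
  {"tx":0,"ty":0,"tz":0,"twist":0,"claw":0.01},
  {"tx":0,"ty":0,"tz":0,"twist":0,"claw":0.01},
])

```text
time_s: 8.13
tcp_pos: [0.634, -0.2241, 0.0236]
tool_rot: [0.001, 0.739, 0.673, 0.001]
force: [-0.5, 0.2, 0.1]
opening: 0.228
gripper_force: 20.0
```

Request:
servo_tool([
  {"tx":0,"ty":0,"tz":0.0015,"twist":0,"claw":0.01},
  {"tx":0,"ty":0,"tz":0.0005,"twist":0,"claw":0.01},
  {"tx":0,"ty":0,"tz":0.0005,"twist":0,"claw":0.01},
  {"tx":0,"ty":0,"tz":0,"twist":0,"claw":0.01},
])

```text
time_s: 8.47
tcp_pos: [0.6336, -0.2236, 0.0208]
tool_rot: [0.0, 0.739, 0.673, 0.001]
force: [-1.3, 0.9, 4.1]
opening: 0.225
gripper_force: 20.0
```

Contact at 4 N. I'll release, rise, and go to the heat sink, gripping it across its fin ends.

Request:
servo_tool([
  {"tx":0,"ty":0,"tz":0,"twist":0,"claw":0.036},
  {"tx":0,"ty":0,"tz":0,"twist":0,"claw":0.036},
  {"tx":0,"ty":0,"tz":0,"twist":0,"claw":0.036},
  {"tx":0,"ty":0,"tz":0,"twist":0,"claw":0.036},
  {"tx":0,"ty":0,"tz":0,"twist":0,"claw":0.036},
  {"tx":0,"ty":0,"tz":-0.02,"twist":0,"claw":0.036},
  {"tx":0,"ty":0,"tz":-0.035,"twist":0,"claw":0.036},
  {"tx":0,"ty":0,"tz":-0.04,"twist":0,"claw":0.036},
  {"tx":0,"ty":0,"tz":-0.035,"twist":0,"claw":0.05},
  {"tx":0,"ty":0,"tz":0,"twist":0,"claw":0.05},
])

```text
time_s: 9.3
tcp_pos: [0.6368, -0.2262, 0.1574]
tool_rot: [0.006, 0.74, 0.673, 0.003]
force: [0.4, -1.1, 0.9]
opening: 0.495
gripper_force: 0.0
```

Request:
servo_tool([
  {"tx":0.0326,"ty":-0.0194,"tz":0,"twist":0,"claw":0.05},
  {"tx":0.0326,"ty":-0.0194,"tz":0,"twist":0,"claw":0.05},
  {"tx":0.0326,"ty":-0.0194,"tz":0,"twist":0,"claw":0.05},
  {"tx":0.0326,"ty":-0.0194,"tz":0,"twist":0,"claw":0.05},
  {"tx":0.0326,"ty":-0.0194,"tz":0,"twist":0,"claw":0.05},
  {"tx":0.0326,"ty":-0.0194,"tz":0,"twist":0,"claw":0.05},
  {"tx":0.0326,"ty":-0.0194,"tz":0,"twist":0,"claw":0.05},
  {"tx":0.0326,"ty":-0.0194,"tz":0,"twist":0,"claw":0.05},
  {"tx":0.0326,"ty":-0.0194,"tz":0,"twist":0,"claw":0.05},
  {"tx":0.0326,"ty":-0.0194,"tz":0,"twist":0,"claw":0.05},
])

```text
time_s: 10.13
tcp_pos: [0.4692, 0.1206, 0.1495]
tool_rot: [-0.0, 0.739, 0.673, 0.0]
force: [0.9, 0.8, 0.3]
opening: 0.574
gripper_force: 0.0
```

Request:
servo_tool([
  {"tx":0.0326,"ty":-0.0194,"tz":0,"twist":0,"claw":0.05},
  {"tx":0.0326,"ty":-0.0194,"tz":0,"twist":0,"claw":0.05},
  {"tx":0,"ty":0,"tz":0,"twist":-7,"claw":0.05},
  {"tx":0,"ty":0,"tz":0,"twist":0,"claw":0.05},
  {"tx":0,"ty":0,"tz":0,"twist":0,"claw":0.05},
])

```text
time_s: 10.55
tcp_pos: [0.4377, 0.1876, 0.1496]
tool_rot: [0.0, 0.698, 0.716, 0.0]
force: [0.3, -0.2, 0.7]
opening: 0.575
gripper_force: 0.0
```

```bash
python3 - <<'E'
from h import *
rel(.4367,.188,.0165,2)
grab('wrist','w5')
E
```

```text
t 10.55 tcp [0.4377 0.1876 0.1496] yaw 1.5 shift mm [  0.4  -1.1 133.1] twist -0.5 tilt 0.0 open 0.05 gf 0.0 F [ 0.3 -0.2  0.7] j7 -0.18
```

View pics/w5.png

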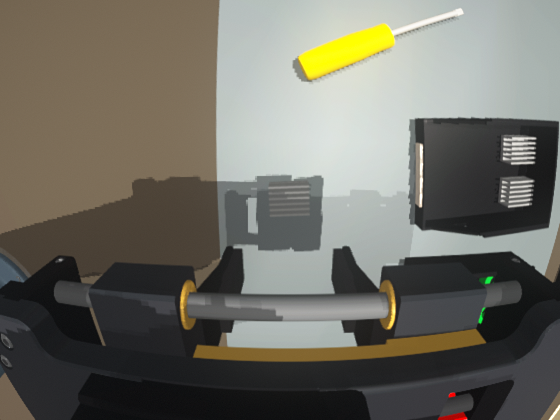

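The heat sink lies in shadow at about (289,199), fins roughly level, centred between the fingers (mid 288). I'll check its extent numerically.

```bash
python3 - <<'E'
from h import *
c=load('w5');im=c['im'].astype(int);g=im.sum(2)/3
sat=(im[...,0]-im[...,2])
sub=g[170:230,255:325];print('row prof',g[175:225,275:305].mean(1).round().astype(int).tolist());print('col prof (185..212)',g[185:212,255:325].mean(0).round().astype(int).tolist())
col=sat[185:212,255:325].mean(0).round().astype(int).tolist();print('R-B',col)
G=cv2.GaussianBlur(g.astype(np.float32),(0,0),1)[183:214,274:304]
gx=cv2.Sobel(G,5,1,0);gy=cv2.Sobel(G,5,0,1);w,v=np.linalg.eigh([[ (gx*gx).sum(),(gx*gy).sum()],[(gx*gy).sum(),(gy*gy).sum()]])
f=v[:,0];p=np.array([289,199]);a=pix2w(c,p+8*f,.02)-pix2w(c,p-8*f,.02);print('fin dir',np.degrees(np.arctan2(a[1],a[0])))
for p in((269,199),(310,199),(289,180),(289,217),(289,199)):print(p,pix2w(c,p,.02).round(4))
E
```

```text
row prof [181, 162, 151, 146, 130, 124, 112, 109, 104, 103, 113, 138, 145, 120, 102, 103, 116, 135, 128, 105, 98, 103, 120, 129, 109, 97, 96, 101, 111, 112, 101, 95, 96, 104, 113, 107, 96, 94, 99, 109, 110, 97, 91, 91, 91, 91, 91, 91, 91, 91]
col prof (185..212) [147, 128, 99, 97, 97, 97, 97, 97, 97, 97, 97, 97, 97, 100, 105, 107, 107, 107, 107, 107, 107, 107, 107, 107, 107, 107, 107, 108, 107, 108, 110, 110, 111, 112, 112, 112, 112, 112, 112, 113, 113, 113, 113, 113, 113, 114, 114, 114, 114, 114, 114, 114, 114, 113, 107, 103, 106, 107, 107, 107, 107, 107, 107, 107, 107, 109, 127, 169, 195, 199]
R-B [-5, -5, -5, -5, -5, -5, -5, -5, -5, -5, -5, -5, -5, -3, 0, 2, 2, 2, 2, 2, 2, 2, 2, 2, 2, 2, 2, 2, 2, 2, 2, 2, 2, 2, 2, 2, 2, 2, 2, 2, 2, 2, 2, 2, 2, 2, 2, 2, 2, 2, 2, 2, 2, 1, -3, -5, -5, -5, -5, -5, -5, -5, -5, -5, -5, -5, -5, -4, -4, -4]
fin dir -177.01407650983865
(269, 199) [0.4203 0.192  0.02  ]
(310, 199) [0.4567 0.1929 0.02  ]
(289, 180) [0.4375 0.2097 0.02  ]
(289, 217) [0.4385 0.1755 0.02  ]
(289, 199) [0.438  0.1924 0.02  ]
```

Length checks out at 36 mm; centre about (0.438, 0.190), fins at about 3°. Descend and grip.

Request:
servo_tool([
  {"tx":0.0025,"ty":0,"tz":0.04,"twist":-1.5,"claw":0.05},
  {"tx":0,"ty":0,"tz":0.04,"twist":0,"claw":0.05},
  {"tx":0,"ty":0,"tz":0.03,"twist":0,"claw":0.05},
  {"tx":0,"ty":0,"tz":0.022,"twist":0,"claw":0.05},
  {"tx":0,"ty":0,"tz":0,"twist":0,"claw":0.05},
  {"tx":0,"ty":0,"tz":0,"twist":0,"claw":0.03},
  {"tx":0,"ty":0,"tz":0,"twist":0,"claw":0.03},
  {"tx":0,"ty":0,"tz":0,"twist":0,"claw":0.03},
  {"tx":0,"ty":0,"tz":0,"twist":0,"claw":0.03},
  {"tx":0,"ty":0,"tz":0,"twist":0,"claw":0.03},
])

```text
time_s: 11.43
tcp_pos: [0.4379, 0.19, 0.0178]
tool_rot: [0.0, 0.688, 0.726, 0.0]
force: [0.4, -0.1, -1.1]
opening: 0.408
gripper_force: 20.0
```

Request:
servo_tool([
  {"tx":0,"ty":0,"tz":0,"twist":0,"claw":0.03},
  {"tx":0,"ty":0,"tz":0,"twist":0,"claw":0.03},
], force=15)

```text
time_s: 11.6
tcp_pos: [0.4377, 0.1902, 0.0178]
tool_rot: [0.0, 0.687, 0.726, 0.0]
force: [-0.5, -0.1, 2.5]
opening: 0.412
gripper_force: 15.0
```

```bash
python3 - <<'E'
from h import *
a=np.radians(5.8);b=np.array([.6339,.2262]);p=b+np.array([np.cos(a),np.sin(a)])*-.025;print(p)
rel(*p,.148,5.8)
E
```

```text
[0.60902798 0.22367359]
t 11.6 tcp [0.4377 0.1902 0.0178] yaw 3.1 shift mm [  24.1  172.9 -130.2] twist -2.7 tilt 0.0 open 0.0358 gf 15.0 F [-0.5 -0.1  2.5] j7 0.06
```

Gripped at 36 mm. Lift, carry to the heat sink bin, and lower (final approach slow).

Request:
servo_tool([
  {"tx":0,"ty":0,"tz":-0.015,"twist":0,"claw":0.03},
  {"tx":0,"ty":0,"tz":-0.03,"twist":0,"claw":0.03},
  {"tx":0,"ty":0,"tz":-0.04,"twist":0,"claw":0.03},
  {"tx":0,"ty":0,"tz":-0.03,"twist":0,"claw":0.03},
  {"tx":0,"ty":0,"tz":-0.015,"twist":0,"claw":0.03},
  {"tx":0,"ty":0,"tz":0,"twist":-2.7,"claw":0.03},
  {"tx":0,"ty":0,"tz":0,"twist":0,"claw":0.03},
])

```text
time_s: 12.18
tcp_pos: [0.438, 0.1909, 0.1487]
tool_rot: [-0.0, 0.67, 0.743, 0.001]
force: [-0.5, 0.3, 0.7]
opening: 0.413
gripper_force: 15.0
```

Request:
servo_tool([
  {"tx":0.0025,"ty":0.029,"tz":0,"twist":0,"claw":0.03},
  {"tx":0.0025,"ty":0.029,"tz":0,"twist":0,"claw":0.03},
  {"tx":0.0025,"ty":0.029,"tz":0,"twist":0,"claw":0.03},
  {"tx":0.0025,"ty":0.029,"tz":0,"twist":0,"claw":0.03},
  {"tx":0.0025,"ty":0.029,"tz":0,"twist":0,"claw":0.03},
  {"tx":0.0025,"ty":0.029,"tz":0,"twist":0,"claw":0.03},
  {"tx":0,"ty":0,"tz":0,"twist":0,"claw":0.03},
  {"tx":0,"ty":0,"tz":0,"twist":0,"claw":0.03},
])

```text
time_s: 12.85
tcp_pos: [0.6095, 0.2224, 0.1459]
tool_rot: [-0.0, 0.671, 0.742, -0.001]
force: [-0.5, -0.3, -0.7]
opening: 0.412
gripper_force: 15.0
```

```bash
python3 - <<'E'
from h import *
rel(.609,.2237,.0208,5.8)
E
```

```text
t 12.85 tcp [0.6095 0.2224 0.1459] yaw 5.8 shift mm [ 1.600e+00 -1.000e-01  1.251e+02] twist -0.0 tilt 0.1 open 0.0359 gf 15.0 F [-0.5 -0.3 -0.7] j7 0.04
```

Request:
servo_tool([
  {"tx":0.001,"ty":0,"tz":0.025,"twist":0,"claw":0.03},
  {"tx":0,"ty":0,"tz":0.035,"twist":0,"claw":0.03},
  {"tx":0,"ty":0,"tz":0.03,"twist":0,"claw":0.03},
  {"tx":0,"ty":0,"tz":0.02,"twist":0,"claw":0.03},
  {"tx":0,"ty":0,"tz":0.01,"twist":0,"claw":0.03},
  {"tx":0,"ty":0,"tz":0.003,"twist":0,"claw":0.03},
  {"tx":0,"ty":0,"tz":0.001,"twist":0,"claw":0.03},
  {"tx":0,"ty":0,"tz":0,"twist":0,"claw":0.03},
  {"tx":0,"ty":0,"tz":0,"twist":0,"claw":0.03},
])

```text
time_s: 13.6
tcp_pos: [0.61, 0.2241, 0.0251]
tool_rot: [0.0, 0.67, 0.742, 0.001]
force: [0.4, -0.3, -0.6]
opening: 0.414
gripper_force: 15.0
```

Request:
servo_tool([
  {"tx":0,"ty":0,"tz":0.002,"twist":0,"claw":0.03},
  {"tx":0,"ty":0,"tz":0.001,"twist":0,"claw":0.03},
  {"tx":0,"ty":0,"tz":0.0005,"twist":0,"claw":0.03},
  {"tx":0,"ty":0,"tz":0.0005,"twist":0,"claw":0.03},
  {"tx":0,"ty":0,"tz":0,"twist":0,"claw":0.03},
  {"tx":0,"ty":0,"tz":0,"twist":0,"claw":0.03},
])

```text
time_s: 14.1
tcp_pos: [0.6094, 0.2241, 0.0208]
tool_rot: [-0.0, 0.67, 0.742, 0.0]
force: [-2.2, -0.2, 6.8]
opening: 0.409
gripper_force: 15.0
```

Request:
servo_tool([
  {"tx":0,"ty":0,"tz":0,"twist":0,"claw":0.046},
  {"tx":0,"ty":0,"tz":0,"twist":0,"claw":0.046},
  {"tx":0,"ty":0,"tz":0,"twist":0,"claw":0.046},
  {"tx":0,"ty":0,"tz":0,"twist":0,"claw":0.046},
  {"tx":0,"ty":0,"tz":-0.015,"twist":0,"claw":0.046},
  {"tx":0,"ty":0,"tz":-0.035,"twist":0,"claw":0.046},
  {"tx":0,"ty":0,"tz":-0.04,"twist":0,"claw":0.05},
  {"tx":0,"ty":0,"tz":-0.038,"twist":0,"claw":0.05},
  {"tx":0,"ty":0,"tz":0,"twist":4.4,"claw":0.05},
])

```text
time_s: 14.85
tcp_pos: [0.6142, 0.2242, 0.157]
tool_rot: [0.003, 0.699, 0.715, 0.007]
force: [1.1, 0.1, 0.6]
opening: 0.571
gripper_force: 0.0
```

```bash
python3 - <<'E'
from h import *
rel(.4577,-.185,.148,1.4)
E
```

```text
t 14.85 tcp [0.6142 0.2242 0.157 ] yaw 1.3 shift mm [-405.5 -166.     4.3] twist -0.1 tilt 0.9 open 0.0497 gf 0.0 F [1.1 0.1 0.6] j7 -0.03
```

Request:
servo_tool([
  {"tx":-0.0368,"ty":-0.0147,"tz":0,"twist":0,"claw":0.05},
  {"tx":-0.0368,"ty":-0.0147,"tz":0,"twist":0,"claw":0.05},
  {"tx":-0.0368,"ty":-0.0147,"tz":0,"twist":0,"claw":0.05},
  {"tx":-0.0368,"ty":-0.0147,"tz":0,"twist":0,"claw":0.05},
  {"tx":-0.0368,"ty":-0.0147,"tz":0,"twist":0,"claw":0.05},
  {"tx":-0.0368,"ty":-0.0147,"tz":0,"twist":0,"claw":0.05},
  {"tx":-0.0368,"ty":-0.0147,"tz":0,"twist":0,"claw":0.05},
  {"tx":-0.0368,"ty":-0.0147,"tz":0,"twist":0,"claw":0.05},
  {"tx":-0.0368,"ty":-0.0147,"tz":0,"twist":0,"claw":0.05},
  {"tx":-0.0368,"ty":-0.0147,"tz":0,"twist":0,"claw":0.05},
])

```text
time_s: 15.68
tcp_pos: [0.4706, -0.1495, 0.1486]
tool_rot: [0.0, 0.698, 0.716, 0.001]
force: [0.4, -1.1, -0.1]
opening: 0.571
gripper_force: 0.0
```

Request:
servo_tool([
  {"tx":-0.0368,"ty":-0.0147,"tz":0,"twist":0,"claw":0.05},
  {"tx":0,"ty":0,"tz":0,"twist":0,"claw":0.05},
  {"tx":0,"ty":0,"tz":0,"twist":0,"claw":0.05},
  {"tx":0,"ty":0,"tz":0,"twist":0,"claw":0.05},
])

```text
time_s: 16.02
tcp_pos: [0.4579, -0.1848, 0.1481]
tool_rot: [0.0, 0.698, 0.716, 0.001]
force: [0.4, 0.3, -0.1]
opening: 0.574
gripper_force: 0.0
```

```bash
python3 - <<'E'
from h import *
c0,_=grab('wrist','w6');c=load('w6');hsv=cv2.cvtColor(c['im'],cv2.COLOR_RGB2HSV)
m=cv2.inRange(hsv,(45,100,30),(80,255,255));n,l,st,ce=cv2.connectedComponentsWithStats(m)
for i in range(1,n):
    if st[i,4]>150:
        ys,xs=np.nonzero(l==i);P=np.array([pix2w(c,p,.013)[:2] for p in zip(xs,ys)],np.float32)
        print(ce[i].round(),st[i],'mean',P.mean(0).round(4),'circle',cv2.minEnclosingCircle(P))
rel(.4577,-.185,.016,1.4)
E
```

```text
[286. 201.] [267 181  39  41 992] mean [ 0.4559 -0.1839] circle ((0.456167072057724, -0.1838475912809372), 0.019355736672878265)
t 16.07 tcp [ 0.4583 -0.184   0.1479] yaw 1.5 shift mm [ -1.1  -0.7 131.9] twist 0.1 tilt 0.1 open 0.0502 gf 0.0 F [ 0.1  0.3 -0.1] j7 0.67
```

View pics/w6.png

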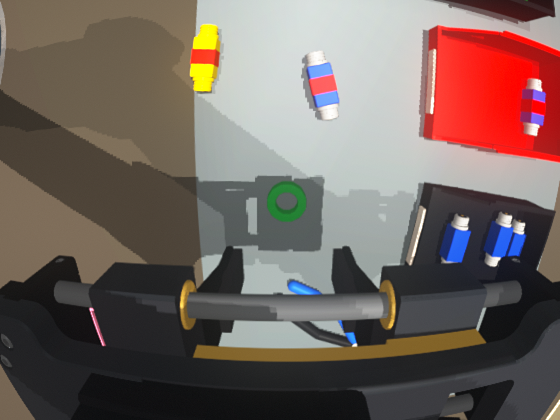

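The core is at (286,201), i.e. (0.456,-0.184), centred; the first attenuator lies flat in its bin at (457,240). The cutters' handle at (305,285) is clear of the fingers' width.

Request:
servo_tool([
  {"tx":0,"ty":-0.002,"tz":0.04,"twist":0,"claw":0.05},
  {"tx":0,"ty":0,"tz":0.04,"twist":0,"claw":0.05},
  {"tx":0,"ty":0,"tz":0.03,"twist":0,"claw":0.05},
  {"tx":0,"ty":0,"tz":0.0215,"twist":0,"claw":0.05},
  {"tx":0,"ty":0,"tz":0,"twist":0,"claw":0.05},
  {"tx":0,"ty":0,"tz":0,"twist":0,"claw":0.03},
  {"tx":0,"ty":0,"tz":0,"twist":0,"claw":0.03},
  {"tx":0,"ty":0,"tz":0,"twist":0,"claw":0.03},
  {"tx":0,"ty":0,"tz":0,"twist":0,"claw":0.03},
  {"tx":0,"ty":0,"tz":0,"twist":0,"claw":0.03},
])

```text
time_s: 16.9
tcp_pos: [0.4559, -0.1843, 0.016]
tool_rot: [-0.0, 0.698, 0.716, 0.0]
force: [-0.3, 0.4, -1.2]
opening: 0.401
gripper_force: 15.0
```

Request:
servo_tool([
  {"tx":0,"ty":0,"tz":0,"twist":0,"claw":0.03},
  {"tx":0,"ty":0,"tz":0,"twist":0,"claw":0.03},
], force=20)

```text
time_s: 17.07
tcp_pos: [0.4557, -0.1847, 0.016]
tool_rot: [-0.0, 0.698, 0.716, 0.0]
force: [-0.3, -0.3, -0.2]
opening: 0.4
gripper_force: 20.0
```

```bash
python3 - <<'E'
from h import *
a=np.radians(1.4);b=np.array([.6366,.0742]);p=b+np.array([np.cos(a),np.sin(a)])*-.022;print(p)
rel(*p,.148,1.4)
E
```

```text
[0.61460657 0.07366249]
t 17.07 tcp [ 0.4557 -0.1847  0.016 ] yaw 1.5 shift mm [ 254.3  165.4 -131.9] twist 0.1 tilt 0.0 open 0.0348 gf 20.0 F [-0.3 -0.3 -0.2] j7 0.88
```

Request:
servo_tool([
  {"tx":0,"ty":0,"tz":-0.015,"twist":0,"claw":0.03},
  {"tx":0,"ty":0,"tz":-0.03,"twist":0,"claw":0.03},
  {"tx":0,"ty":0,"tz":-0.04,"twist":0,"claw":0.03},
  {"tx":0,"ty":0,"tz":-0.03,"twist":0,"claw":0.03},
  {"tx":0,"ty":0,"tz":-0.015,"twist":0,"claw":0.03},
  {"tx":0,"ty":0,"tz":0,"twist":0,"claw":0.03},
  {"tx":0,"ty":0,"tz":0,"twist":0,"claw":0.03},
])

```text
time_s: 17.65
tcp_pos: [0.456, -0.1847, 0.1464]
tool_rot: [0.0, 0.698, 0.716, 0.001]
force: [-0.2, 0.7, -0.6]
opening: 0.402
gripper_force: 20.0
```

Request:
servo_tool([
  {"tx":0.0318,"ty":0.0207,"tz":0,"twist":0,"claw":0.03},
  {"tx":0.0318,"ty":0.0207,"tz":0,"twist":0,"claw":0.03},
  {"tx":0.0318,"ty":0.0207,"tz":0,"twist":0,"claw":0.03},
  {"tx":0.0318,"ty":0.0207,"tz":0,"twist":0,"claw":0.03},
  {"tx":0.0318,"ty":0.0207,"tz":0,"twist":0,"claw":0.03},
  {"tx":0.0318,"ty":0.0207,"tz":0,"twist":0,"claw":0.03},
  {"tx":0.0318,"ty":0.0207,"tz":0,"twist":0,"claw":0.03},
  {"tx":0.0318,"ty":0.0207,"tz":0,"twist":0,"claw":0.03},
  {"tx":0,"ty":0,"tz":0,"twist":0,"claw":0.03},
  {"tx":0,"ty":0,"tz":0,"twist":0,"claw":0.03},
])

```text
time_s: 18.48
tcp_pos: [0.6143, 0.0764, 0.1432]
tool_rot: [-0.001, 0.696, 0.718, -0.002]
force: [0.3, -1.0, -0.9]
opening: 0.401
gripper_force: 20.0
```

```bash
python3 - <<'E'
from h import *
rel(.6146,.0737,.019,1.4)
grab('wrist','w7')
E
```

```text
t 18.48 tcp [0.6143 0.0764 0.1432] yaw 1.7 shift mm [ -2.7   0.7 124.2] twist 0.3 tilt 0.2 open 0.0349 gf 20.0 F [ 0.3 -1.  -0.9] j7 0.22
```

View pics/w7.png

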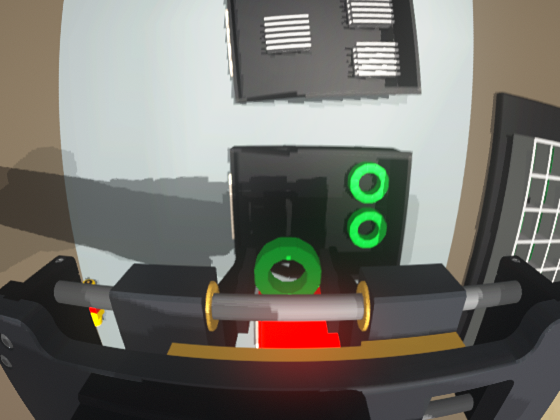

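The heat sink stands fins up in its bin at (287,34); the core is held level at (288,268) with bin floor below. Lowering it.

Request:
servo_tool([
  {"tx":0,"ty":0,"tz":0.025,"twist":0,"claw":0.03},
  {"tx":0,"ty":0,"tz":0.035,"twist":0,"claw":0.03},
  {"tx":0,"ty":0,"tz":0.03,"twist":0,"claw":0.03},
  {"tx":0,"ty":0,"tz":0.02,"twist":0,"claw":0.03},
  {"tx":0,"ty":0,"tz":0.009,"twist":0,"claw":0.03},
  {"tx":0,"ty":0,"tz":0.003,"twist":0,"claw":0.03},
  {"tx":0,"ty":0,"tz":0,"twist":0,"claw":0.03},
  {"tx":0,"ty":0,"tz":0,"twist":0,"claw":0.03},
  {"tx":0,"ty":0,"tz":0,"twist":0,"claw":0.03},
])

```text
time_s: 19.28
tcp_pos: [0.6159, 0.0732, 0.0256]
tool_rot: [0.001, 0.698, 0.716, 0.001]
force: [-0.4, 1.0, -0.4]
opening: 0.41
gripper_force: 20.0
```

Request:
servo_tool([
  {"tx":0,"ty":0,"tz":0.003,"twist":0,"claw":0.03},
  {"tx":0,"ty":0,"tz":0.001,"twist":0,"claw":0.03},
  {"tx":0,"ty":0,"tz":0.0005,"twist":0,"claw":0.03},
  {"tx":0,"ty":0,"tz":0.0005,"twist":0,"claw":0.03},
  {"tx":0,"ty":0,"tz":0,"twist":0,"claw":0.03},
  {"tx":0,"ty":0,"tz":0,"twist":0,"claw":0.03},
])

```text
time_s: 19.78
tcp_pos: [0.6148, 0.0736, 0.0191]
tool_rot: [-0.0, 0.698, 0.716, 0.0]
force: [-0.0, -0.1, 0.0]
opening: 0.406
gripper_force: 20.0
```

Request:
servo_tool([
  {"tx":0,"ty":0,"tz":0.0005,"twist":0,"claw":0.03},
  {"tx":0,"ty":0,"tz":0,"twist":0,"claw":0.03},
  {"tx":0,"ty":0,"tz":0,"twist":0,"claw":0.03},
])

```text
time_s: 20.03
tcp_pos: [0.6149, 0.0736, 0.019]
tool_rot: [-0.0, 0.698, 0.716, 0.0]
force: [-2.5, 0.3, 5.2]
opening: 0.404
gripper_force: 20.0
```

Contact. Release, rise, and measure the failed attenuator from the earlier wrist picture.

Request:
servo_tool([
  {"tx":0,"ty":0,"tz":0,"twist":0,"claw":0.046},
  {"tx":0,"ty":0,"tz":0,"twist":0,"claw":0.046},
  {"tx":0,"ty":0,"tz":0,"twist":0,"claw":0.046},
  {"tx":0,"ty":0,"tz":0,"twist":0,"claw":0.046},
  {"tx":0,"ty":0,"tz":-0.015,"twist":0,"claw":0.046},
  {"tx":0,"ty":0,"tz":-0.035,"twist":0,"claw":0.046},
  {"tx":0,"ty":0,"tz":-0.04,"twist":0,"claw":0.04},
  {"tx":0,"ty":0,"tz":-0.038,"twist":0,"claw":0.04},
  {"tx":0,"ty":0,"tz":0,"twist":0,"claw":0.036},
  {"tx":0,"ty":0,"tz":0,"twist":0,"claw":0.036},
])

```text
time_s: 20.87
tcp_pos: [0.6166, 0.0735, 0.15]
tool_rot: [0.002, 0.698, 0.716, 0.003]
force: [0.2, 0.6, -0.2]
opening: 0.426
gripper_force: 0.0
```

```bash
python3 - <<'E'
from h import *
p=blue('w6',295,350,45,125);rel(*p,.148,14)
E
```

```text
blue px 322.41241685144126 84.5310421286031 [ 0.4838 -0.079 ] ((0.4836970865726471, -0.07897141575813293), (0.021720441058278084, 0.03519517928361893), 15.561657905578613)
t 20.87 tcp [0.6166 0.0735 0.15  ] yaw 1.4 shift mm [-149.1 -136.6    1. ] twist -12.6 tilt 0.4 open 0.0371 gf 0.0 F [ 0.2  0.6 -0.2] j7 0.22
```

Request:
servo_tool([
  {"tx":-0.0298,"ty":-0.027,"tz":0,"twist":0,"claw":0.04},
  {"tx":-0.0298,"ty":-0.027,"tz":0,"twist":0,"claw":0.04},
  {"tx":-0.0298,"ty":-0.027,"tz":0,"twist":0,"claw":0.04},
  {"tx":-0.0298,"ty":-0.027,"tz":0,"twist":0,"claw":0.04},
  {"tx":-0.0298,"ty":-0.027,"tz":0,"twist":0,"claw":0.04},
  {"tx":0,"ty":0,"tz":0,"twist":-7,"claw":0.04},
  {"tx":0,"ty":0,"tz":0,"twist":-6.8,"claw":0.04},
  {"tx":0,"ty":0,"tz":0,"twist":0,"claw":0.04},
  {"tx":0,"ty":0,"tz":0,"twist":0,"claw":0.04},
  {"tx":0,"ty":0,"tz":0,"twist":0,"claw":0.04},
])

```text
time_s: 21.7
tcp_pos: [0.4834, -0.0785, 0.1461]
tool_rot: [-0.0, 0.608, 0.794, -0.0]
force: [-1.1, 0.2, 0.9]
opening: 0.46
gripper_force: 0.0
```

```bash
python3 - <<'E'
from h import *
grab('wrist','w8');p=blue('w8',240,335,140,250);rel(*p,.017,15)
E
```

```text
blue px 289.5078219013237 205.46690734055355 [ 0.4842 -0.0788] ((0.48428863286972046, -0.07905846834182739), (0.02059042640030384, 0.03625463321805), 15.18542766571045)
t 21.75 tcp [ 0.4836 -0.0784  0.1461] yaw 15.2 shift mm [ -0.5   0.6 129.1] twist 0.2 tilt 0.1 open 0.0401 gf 0.0 F [-0.6 -0.8 -0.2] j7 0.65
```

View pics/w8.png

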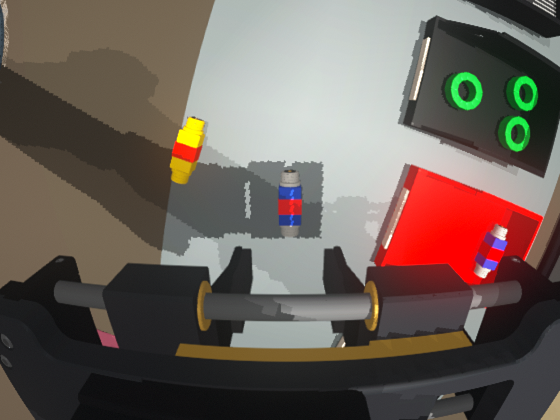

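The banded attenuator is at (289,205), aligned; the core lies flat in its bin at (464,91). Descend and grip.

Request:
servo_tool([
  {"tx":0,"ty":0,"tz":0.04,"twist":0,"claw":0.04},
  {"tx":0,"ty":0,"tz":0.04,"twist":0,"claw":0.04},
  {"tx":0,"ty":0,"tz":0.03,"twist":0,"claw":0.036},
  {"tx":0,"ty":0,"tz":0.0185,"twist":0,"claw":0.036},
  {"tx":0,"ty":0,"tz":0,"twist":0,"claw":0.036},
  {"tx":0,"ty":0,"tz":0,"twist":0,"claw":0.01},
  {"tx":0,"ty":0,"tz":0,"twist":0,"claw":0.01},
  {"tx":0,"ty":0,"tz":0,"twist":0,"claw":0.01},
  {"tx":0,"ty":0,"tz":0,"twist":0,"claw":0.01},
  {"tx":0,"ty":0,"tz":0,"twist":0,"claw":0.01},
])

```text
time_s: 22.58
tcp_pos: [0.4837, -0.0785, 0.0182]
tool_rot: [0.0, 0.607, 0.795, 0.0]
force: [-0.6, 0.4, -0.4]
opening: 0.232
gripper_force: 20.0
```

Request:
servo_tool([
  {"tx":0,"ty":0,"tz":0,"twist":0,"claw":0.01},
  {"tx":0,"ty":0,"tz":0,"twist":0,"claw":0.01},
], force=20)

```text
time_s: 22.75
tcp_pos: [0.4836, -0.0786, 0.0181]
tool_rot: [-0.0, 0.607, 0.795, 0.0]
force: [-0.4, 0.2, -0.6]
opening: 0.229
gripper_force: 20.0
```

```bash
python3 - <<'E'
from h import *
rel(.640,-.0696,.148,0)
E
```

```text
t 22.75 tcp [ 0.4836 -0.0786  0.0181] yaw 15.3 shift mm [ -32.4  153.3 -129.9] twist 15.3 tilt 0.0 open 0.0199 gf 20.0 F [-0.4  0.2 -0.6] j7 0.86
```

Request:
servo_tool([
  {"tx":0,"ty":0,"tz":-0.015,"twist":0,"claw":0.01},
  {"tx":0,"ty":0,"tz":-0.03,"twist":0,"claw":0.01},
  {"tx":0,"ty":0,"tz":-0.04,"twist":0,"claw":0.01},
  {"tx":0,"ty":0,"tz":-0.03,"twist":0,"claw":0.01},
  {"tx":0,"ty":0,"tz":-0.015,"twist":0,"claw":0.01},
  {"tx":0,"ty":0,"tz":0,"twist":0,"claw":0.01},
])

```text
time_s: 23.25
tcp_pos: [0.4859, -0.0792, 0.1513]
tool_rot: [0.003, 0.607, 0.795, 0.003]
force: [0.0, -0.4, -0.3]
opening: 0.229
gripper_force: 20.0
```

Request:
servo_tool([
  {"tx":-0.0065,"ty":0.0307,"tz":0,"twist":0,"claw":0.01},
  {"tx":-0.0065,"ty":0.0307,"tz":0,"twist":0,"claw":0.01},
  {"tx":-0.0065,"ty":0.0307,"tz":0,"twist":0,"claw":0.01},
  {"tx":-0.0065,"ty":0.0307,"tz":0,"twist":0,"claw":0.01},
  {"tx":-0.0065,"ty":0.0307,"tz":0,"twist":0,"claw":0.01},
  {"tx":0,"ty":0,"tz":0,"twist":7,"claw":0.01},
  {"tx":0,"ty":0,"tz":0,"twist":7,"claw":0.01},
  {"tx":0,"ty":0,"tz":0,"twist":1.3,"claw":0.01},
  {"tx":0,"ty":0,"tz":0,"twist":0,"claw":0.01},
  {"tx":0,"ty":0,"tz":0,"twist":0,"claw":0.01},
])

```text
time_s: 24.08
tcp_pos: [0.6396, -0.0697, 0.1471]
tool_rot: [-0.001, 0.707, 0.708, -0.0]
force: [0.9, 1.0, -0.2]
opening: 0.225
gripper_force: 20.0
```

```bash
python3 - <<'E'
from h import *
rel(.640,-.0696,.0211,0)
E
```

```text
t 24.08 tcp [ 0.6396 -0.0697  0.1471] yaw 0.1 shift mm [1.00e-01 6.00e-01 1.26e+02] twist 0.1 tilt 0.1 open 0.0196 gf 20.0 F [ 0.9  1.  -0.2] j7 0.45
```

Request:
servo_tool([
  {"tx":0,"ty":0,"tz":0.025,"twist":0,"claw":0.01},
  {"tx":0,"ty":0,"tz":0.035,"twist":0,"claw":0.01},
  {"tx":0,"ty":0,"tz":0.03,"twist":0,"claw":0.01},
  {"tx":0,"ty":0,"tz":0.02,"twist":0,"claw":0.01},
  {"tx":0,"ty":0,"tz":0.01,"twist":0,"claw":0.01},
  {"tx":0,"ty":0,"tz":0.004,"twist":0,"claw":0.01},
  {"tx":0,"ty":0,"tz":0.001,"twist":0,"claw":0.01},
  {"tx":0,"ty":0,"tz":0,"twist":0,"claw":0.01},
  {"tx":0,"ty":0,"tz":0,"twist":0,"claw":0.01},
  {"tx":0,"ty":0,"tz":0,"twist":0,"claw":0.01},
])

```text
time_s: 24.92
tcp_pos: [0.6412, -0.0699, 0.0245]
tool_rot: [0.001, 0.707, 0.707, 0.001]
force: [-0.2, -1.3, -0.7]
opening: 0.225
gripper_force: 20.0
```

Request:
servo_tool([
  {"tx":0,"ty":0,"tz":0.0005,"twist":0,"claw":0.01},
  {"tx":0,"ty":0,"tz":0,"twist":0,"claw":0.01},
  {"tx":0,"ty":0,"tz":0,"twist":0,"claw":0.01},
])

```text
time_s: 25.17
tcp_pos: [0.6404, -0.0697, 0.0229]
tool_rot: [0.0, 0.707, 0.707, 0.0]
force: [0.5, 0.2, -1.4]
opening: 0.227
gripper_force: 20.0
```

Request:
servo_tool([
  {"tx":0,"ty":0,"tz":0.001,"twist":0,"claw":0.01},
  {"tx":0,"ty":0,"tz":0.0005,"twist":0,"claw":0.01},
  {"tx":0,"ty":0,"tz":0.0005,"twist":0,"claw":0.01},
  {"tx":0,"ty":0,"tz":0,"twist":0,"claw":0.01},
  {"tx":0,"ty":0,"tz":0,"twist":0,"claw":0.01},
])

```text
time_s: 25.58
tcp_pos: [0.6403, -0.0698, 0.0211]
tool_rot: [-0.0, 0.707, 0.707, 0.0]
force: [-1.1, -0.1, 4.8]
opening: 0.228
gripper_force: 20.0
```

Request:
servo_tool([
  {"tx":0,"ty":0,"tz":0,"twist":0,"claw":0.036},
  {"tx":0,"ty":0,"tz":0,"twist":0,"claw":0.036},
  {"tx":0,"ty":0,"tz":0,"twist":0,"claw":0.036},
  {"tx":0,"ty":0,"tz":0,"twist":0,"claw":0.036},
  {"tx":0,"ty":0,"tz":0,"twist":0,"claw":0.036},
  {"tx":0,"ty":0,"tz":-0.015,"twist":0,"claw":0.036},
  {"tx":0,"ty":0,"tz":-0.035,"twist":0,"claw":0.036},
  {"tx":0,"ty":0,"tz":-0.04,"twist":0,"claw":0.036},
  {"tx":0,"ty":0,"tz":-0.04,"twist":0,"claw":0.036},
  {"tx":0,"ty":0,"tz":-0.04,"twist":0,"claw":0.036},
])

```text
time_s: 26.42
tcp_pos: [0.6399, -0.0702, 0.1933]
tool_rot: [0.0, 0.708, 0.706, 0.0]
force: [1.5, -0.1, -0.4]
opening: 0.417
gripper_force: 0.0
```

Request:
servo_tool([
  {"tx":0,"ty":-0.035,"tz":-0.01,"twist":0,"claw":0.036},
  {"tx":0,"ty":-0.035,"tz":-0.01,"twist":0,"claw":0.036},
  {"tx":0,"ty":-0.035,"tz":-0.01,"twist":0,"claw":0.036},
  {"tx":0,"ty":-0.035,"tz":-0.01,"twist":0,"claw":0.036},
  {"tx":0,"ty":0,"tz":0,"twist":0,"claw":0.036},
  {"tx":0,"ty":0,"tz":0,"twist":0,"claw":0.036},
  {"tx":0,"ty":0,"tz":0,"twist":0,"claw":0.036},
])

```text
time_s: 27.0
tcp_pos: [0.5011, -0.0694, 0.2315]
tool_rot: [0.0, 0.707, 0.707, 0.001]
force: [-0.7, -0.2, 0.8]
opening: 0.417
gripper_force: 0.0
```

```bash
python3 - <<'E'
from h import *
grab('top','top1');grab('scene','scene1')
a=cv2.imread('pics/top1.png')[95:245,90:370];b=cv2.imread('pics/scene1.png')[170:390,130:470]
b=cv2.resize(b,(800,518),interpolation=cv2.INTER_CUBIC);a=cv2.resize(a,(800,429),interpolation=cv2.INTER_CUBIC)
cv2.imwrite('pics/fin_a.png',a);cv2.imwrite('pics/fin_b.png',b)
E
```

```text
(no output)
```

View pics/fin_a.png

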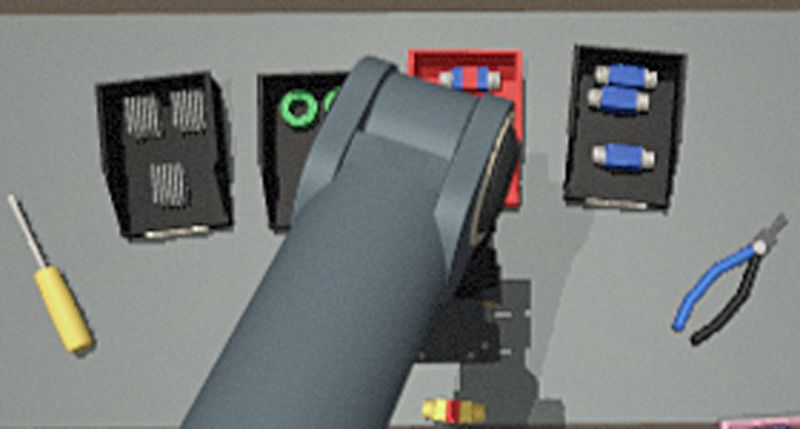

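View pics/fin_b.png

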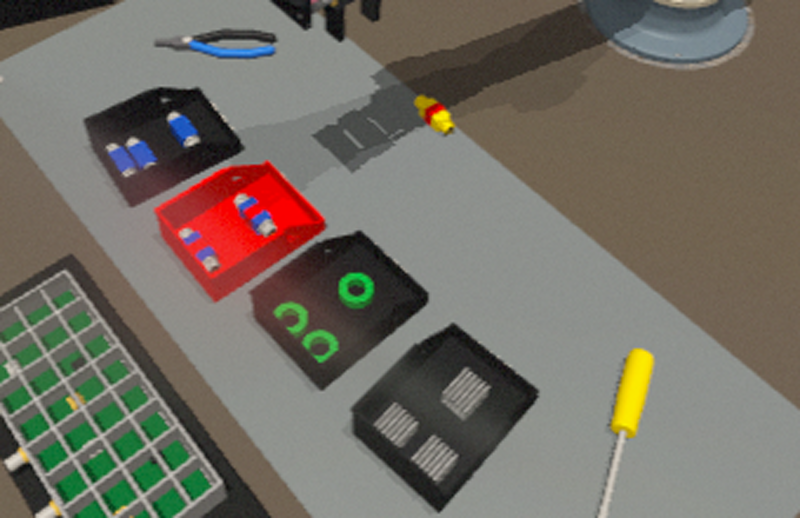

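The scene crop shows all four parts lying flat in their bins: plain attenuator (183,130), banded one in the red bin (256,214), core (356,290), heat sink fins up (466,392). The screwdriver and cutters are untouched, and the gripper is clear of everything. Handing in.

```bash
python3 -c "
from station import *
print(sign_off())"
```

```text
the job is handed in; nothing more can be done
None
```

The job is handed in: all four parts are set down flat in their correct bins, the heat sink with its fins up, with the screwdriver and cutters left where they lay, at about 27 s of robot time.

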